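# Find the flap box with the bulbs and tip them into the seed tray

### The job

One of the two green flap boxes still holds flower bulbs: lift by the black handle to feel which one is the heavier. Set that box level on the wooden pouring stand with its flap over the black seed tray, push it forward until you feel it meet the steel stop bar and let go; then take it by the orange bail at its tail, tip it on the stand until all four bulbs have slid into the tray, and lower it level onto the stand again. Leave the empty box standing where it was and do not disturb the cup and the glove carton.

Things in the scene. Friction and masses are not known exactly. Their poses are not given: they have to be found in the camera images.
- box_a: one of two identical closed green flap boxes, 130 long (x) x 90 wide (y) x 74 mm tall without handle; origin: centre of underside, x to the pouring end (nose), z up. Empty 270 to 330 g; four loose bulbs (34 mm), hidden in either one, add 220 g. Stands on 2 black cross ribs 12 mm high; the front rib's front face is at x=+35, the floor overhangs ahead of it to the nose at x=+65.
- box_a_handle (a point): centre of box_a's black carrying handle, 106 mm above the underside over the box's origin: bar 100 mm long along the box's x, 12 mm wide (y), 14 mm tall, 25 mm clear above the roof.
- box_a_flap: grey flap, 80 x 43 mm, that closes box_a's nose; origin: middle of its upper edge (hinge along y), at box x=+63, z=61 mm. Swings outward by gravity when the box is tipped nose down.
- box_a_bail: orange U bail at box_a's tail; origin: middle of its hinge (along y) at box x=-65, z=45 mm. Grip bar: round, 10 mm thick, along y, 66 mm clear between the arms, at bail x=-55, z=0. At the start it sticks straight back, level. Hinge turns 90 degrees each way, slightly stiff. Raise the bar with the gripper kept upright: the box turns on the hinge. Open at most 45 mm to clear the tail.
- box_b: one of two identical closed green flap boxes, 130 long (x) x 90 wide (y) x 74 mm tall without handle; origin: centre of underside, x to the pouring end (nose), z up. Empty 270 to 330 g; four loose bulbs (34 mm), hidden in either one, add 220 g. Stands on 2 black cross ribs 12 mm high; the front rib's front face is at x=+35, the floor overhangs ahead of it to the nose at x=+65.
- box_b_handle (a point): centre of box_b's black carrying handle, 106 mm above the underside over the box's origin: bar 100 mm long along the box's x, 12 mm wide (y), 14 mm tall, 25 mm clear above the roof.
- box_b_flap: grey flap, 80 x 43 mm, that closes box_b's nose; origin: middle of its upper edge (hinge along y), at box x=+63, z=61 mm. Swings outward by gravity when the box is tipped nose down.
- box_b_bail: orange U bail at box_b's tail; origin: middle of its hinge (along y) at box x=-65, z=45 mm. Grip bar: round, 10 mm thick, along y, 66 mm clear between the arms, at bail x=-55, z=0. At the start it sticks straight back, level. Hinge turns 90 degrees each way, slightly stiff. Raise the bar with the gripper kept upright: the box turns on the hinge. Open at most 45 mm to clear the tail.
- stand: fixed wooden pouring stand; origin on the table right under the stop bar, x to the tray (pouring direction), z up. Deck 140 mm wide (y), x=-125 to +5 mm, top at 80 mm. A box whose front rib touches the stop bar has its origin at stand x=-40, z=80, its nose over the tray. Tipped by the bail it hooks over the bar and turns about it; at 60 degrees or more the bulbs roll out.
- stop_bar (a point): middle of the fixed round steel stop bar, 10 mm thick, lying along the stand's y on the deck's front edge; its centre is 85 mm above the table.
- seed_tray: fixed black open seed tray in front of the stand, 170 (x) x 210 (y) x 60 mm high, with dividers 30 mm high; same axes as the stand, origin: centre of its underside, at stand x=+94 mm.
- cup: bystander: blue ceramic cup, 72 mm across, 85 mm high; origin: centre of its foot.
- carton: bystander: white and green glove carton, 105 x 190 x 75 mm high; origin: centre of its underside.
Not all that is in view belongs to the job. Leave any red or yellow look-alike of the box_a alone. What is shaped like the box_b but red is not meant.

How it is judged (in metres and radians):
On the way, in this order (a step that is already met when the one before it is completed fails the run):
1. a box stands level and released on the stand, its flap end over the tray, its front rib up to the stop bar (within 8 mm) and within 25 mm of the stand's middle line, turned less than 0.15 rad (((x of box_a in the frame of stand between -0.048 and -0.03 m and y of box_a in the frame of stand between -0.025 and 0.025 m and z of box_a in the frame of stand between 0.076 and 0.086 m and angle between box_a's own z axis and vertical below 0.08 rad and angle between the x axis of box_a and the x axis of stand, either way round below 0.15 rad and angle between the y axis of box_a and the y axis of stand, either way round below 0.15 rad and contact force between the fingers and box_a below 0.1 N and linear speed of box_a below 0.02 m/s) or (x of box_b in the frame of stand between -0.048 and -0.03 m and y of box_b in the frame of stand between -0.025 and 0.025 m and z of box_b in the frame of stand between 0.076 and 0.086 m and angle between box_b's own z axis and vertical below 0.08 rad and angle between the x axis of box_b and the x axis of stand, either way round below 0.15 rad and angle between the y axis of box_b and the y axis of stand, either way round below 0.15 rad and contact force between the fingers and box_b below 0.1 N and linear speed of box_b below 0.02 m/s))), for 0.2 s.
2. that box is tipped on the stand by more than 0.7 rad while the fingers hold its orange bail (((angle between box_a's own z axis and vertical above 0.7 rad and contact force between the fingers and box_a_bail above 0.5 N and contact force between box_a and stand above 0.1 N) or (angle between box_b's own z axis and vertical above 0.7 rad and contact force between the fingers and box_b_bail above 0.5 N and contact force between box_b and stand above 0.1 N))), for 0.1 s.
At the end, for the whole second after the job is handed in: All four bulbs lie in the seed tray (over 2 N); their box stands level and still on the stand clear of the tray (tilt < 0.08 rad, origin at stand x -60 to -25, y within 25 mm, turned < 0.15 rad); the other box stands upright and still within 50 mm of its start (contact force between seed_tray and anything else above 2 N and contact force between seed_tray and the arm below 0.05 N and ((x of box_a in the frame of stand between -0.06 and -0.025 m and y of box_a in the frame of stand between -0.025 and 0.025 m and z of box_a in the frame of stand between 0.076 and 0.086 m and angle between each of box_a, box_b's own z axis and vertical below 0.08 rad and angle between the x axis of box_a and the x axis of stand, either way round below 0.15 rad and angle between the y axis of box_a and the y axis of stand, either way round below 0.15 rad and linear speed of each of box_a, box_b below 0.02 m/s and contact force between box_a and seed_tray below 0.05 N and distance of box_b from where it was at the start of the episode below 0.05 m) or (x of box_b in the frame of stand between -0.06 and -0.025 m and y of box_b in the frame of stand between -0.025 and 0.025 m and z of box_b in the frame of stand between 0.076 and 0.086 m and angle between each of box_b, box_a's own z axis and vertical below 0.08 rad and angle between the x axis of box_b and the x axis of stand, either way round below 0.15 rad and angle between the y axis of box_b and the y axis of stand, either way round below 0.15 rad and linear speed of each of box_b, box_a below 0.02 m/s and contact force between box_b and seed_tray below 0.05 N and distance of box_a from where it was at the start of the episode below 0.05 m))); the robot touches nothing.
It fails at once if the cup or the carton is moved more than 30 mm (distance of any of cup, carton from where it was at the start of the episode above 0.03 m).
It fails at once if a box is tipped over 0.5 rad away from the stand ((angle between box_a's own z axis and vertical above 0.5 rad and horizontal distance between box_a and stand above 0.15 m) or (angle between box_b's own z axis and vertical above 0.5 rad and horizontal distance between box_b and stand above 0.15 m)).
It also fails if it takes over 72 s, if anything falls off the work surface, if the arm or the gripper's body presses on something with over 40 N, if the wrist force passes 120 N, or if a joint passes its speed limit or range.

### The arm

A 6-joint arm with a two-finger parallel gripper is mounted at the origin on the work surface. World frame = base frame: x ahead of the robot, y to its left, z up, the work surface at z = 0. Lengths are in mm, angles in rad, forces in N, time in s.
With the tool pointing down it reaches from about 275 to 750 mm from the base axis. Payload 10.2 kg.
Tool frame: the origin (TCP) lies midway between the tips of the shut fingers; the grasp point (between the pads) lies 19 mm behind it; z points along the fingers, y is the line along which they close (so a half turn about z gives the same grasp; the last joint's range is limited). The gripper opens to 85 mm and grips with 20 to 120 N. Pads are 22 mm wide; open, the fingers measure 114 mm over their backs; the gripper's body (76 mm by 85 mm) begins 54 mm behind the grasp point. The pads swing forward as they close: fully open they stand 13 mm farther back than shut.
Start: joints at [-1.357, 0.313, 1.498, -0, 1.331, -0.223], TCP at [222.086, -475.72, 231.294] pointing down, gripper open.
Joint ranges: [-2.94, 2.94], [-0.97, 2.17], [0.19, 2.56], [-1.23, 4.37], [0.02, 3.11], [-2.88, 2.88]. Speed limits (rad/s): [2.39, 2.39, 3.01, 3.14, 3.14, 3.14].

### API

Orientations are given as a unit quaternion [w, x, y, z].
In Python, from rig import ctrl gives the robot as it stands.
- The arm moves only by the tool arm_command, never from a script. Its argument "increments" is a list of rows, each an object with "dr": the turn, a rotation vector about the tool's x, y, z in units of pi/4 rad (1.0 is pi/4 rad), a list of three; "offset": the shift along the tool's x, y, z in units of 120 mm (1.0 is 120 mm), a list of three; "hand": the opening, from -1 (shut) to 1 (fully open). A call has 1 to 8 rows; each row shifts and turns the commanded pose from where the row before left it, along the tool's axes as they then stand; what a row does not reach is not made up. A row lasts 1/10 s, in which the tool goes at most 50 mm and 8.59 degrees, less where a joint would pass 70% of its speed; a pose out of reach is approached as far as the arm can. A call with a number of a shift or a turn outside -1 to 1 is refused whole. A call with a gripper value outside its range is refused whole. The fingers move at their own pace and stop on an object; "grip_force" is the grip in N (left out, the last holds). Time passes only in rows, so rows that do not move let the fingers close. It gives the time, the measured TCP pose, the force, the opening and the grip force at its end, in the units of the state.
- ctrl.sense(): the state, without advancing time (a new reading comes with each control period).
- ctrl.capture(name): name is "scene" or "top"; returns the picture (480x640x3 uint8, red, green, blue); there is no depth.
- ctrl.camera_info(name): a dict with "K" (3x3 intrinsics, pixels), "R" (3x3) and "t" (3): a world point X has camera coordinates R X + t. Camera axes: x right, y down, z forward; pixel columns grow to the right and rows downward; lengths in mm; the calibration is good to about 2 mm. A picture is of the moment at which its call begins. camera_info takes no time and is no camera call.
- ctrl.finish_job(): hands the job in; it is judged then, once.
The state is a dict: "time_s": time; "joints": joint angles; "dq": joint speeds; "tau": joint torques, N m; "eef_pos": TCP position; "ee_rot": TCP orientation; "force": force on the tool from outside, world axes, zero at the start; "wrist_torque": the same for the moment, N m; "grip_width": opening from 0.0 (shut) to 1.0 (fully open); "grip_force": force on a finger pad.
Only numpy, scipy, OpenCV 4.12 (cv2) and the standard library are available. Lean on these libraries where they do the work, as an engineer would, in place of code of your own. Each camera call takes 0.05 s, during which the arm holds its last target. There are 200 camera calls.

## Working session

There is one attempt and no reset: what is moved stays moved. The work goes in short steps, Python scripts to look and compute and a tool call to move; the robot and the scene stay as the last step left them, time stands still between calls to the robot, and variables do not carry over. Pictures are saved under pics/ and viewed, at most 10 in all, crops included, and the job is handed in when it is done.

Besides the shell and the picture viewer there is one more tool, called after "Call:" in YAML: its name, and indented under it one key for each argument. arm_command: Moves the arm, as the interface text tells. Shifts and turns lie within -1 to 1; 1 stands for 120 mm of shift or pi/4 rad of turn. Its arguments: {"type":"object","properties":{"increments":{"type":"array"},"grip_force":{"type":"number"}},"required":["increments"]}

```bash
mkdir -p pics; ls
python3 - <<'E'
from rig import ctrl
import cv2
for n in("scene","top"):
    cv2.imwrite(f"pics/{n}0.png",ctrl.capture(n)[:,:,::-1]); c=ctrl.camera_info(n); print(n,c)
print(ctrl.sense())
E
```

```text
pics
scene {'K': array([[439.10833064,   0.        , 313.61817796],
       [  0.        , 439.10833064, 242.07702822],
       [  0.        ,   0.        ,   1.        ]]), 'R': array([[-0.17558768,  0.9843061 , -0.01762007],
       [ 0.60605935,  0.09397419, -0.78984866],
       [-0.77579703, -0.1493665 , -0.61304863]]), 't': array([ 101.8433765 , -226.20227071, 1712.36941823])}
top {'K': array([[445.32024591,   0.        , 317.23672495],
       [  0.        , 445.32024591, 240.21778508],
       [  0.        ,   0.        ,   1.        ]]), 'R': array([[ 0.01128375, -0.99990299, -0.00816674],
       [-0.99557732, -0.01047241, -0.09336024],
       [ 0.09326566,  0.00918407, -0.9955989 ]]), 't': array([  14.37525752,  518.86871668, 1432.75734569])}
{'time_s': 0.1, 'joints': array([-1.35741712e+00,  3.13391129e-01,  1.49836533e+00,  1.30944905e-06,
        1.33098447e+00, -2.23385924e-01]), 'dq': array([-0.00052792, -0.00105213, -0.00286462, -0.00230269,  0.00021405,
        0.00073113]), 'tau': array([ 3.15202342e-03, -4.12901223e+01, -2.60139084e+01, -2.14094939e-04,
        3.03735134e-03,  2.25275308e-06]), 'eef_pos': array([ 222.02705819, -475.48930936,  230.79220328]), 'ee_rot': array([-5.74128555e-04,  9.76249018e-01,  2.16650698e-01,  3.50850274e-06]), 'force': array([ 0.00199521, -0.27405138,  0.02139009]), 'wrist_torque': array([-0.02409508,  0.05047006,  0.00185892]), 'grip_force': 0.0, 'grip_width': 0.9972407198673008}
```

View pics/top0.png

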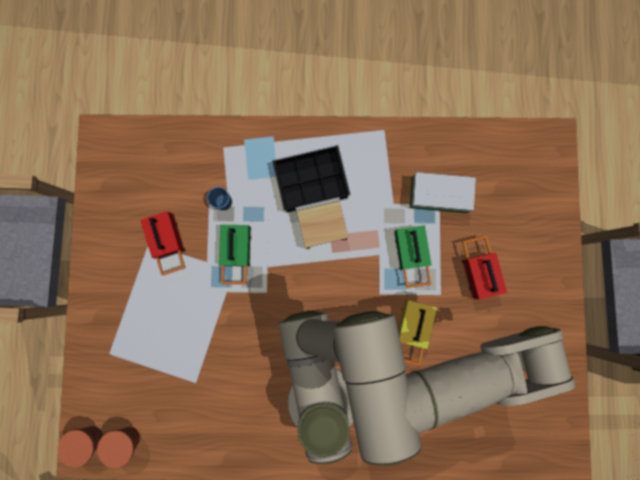

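View pics/scene0.png

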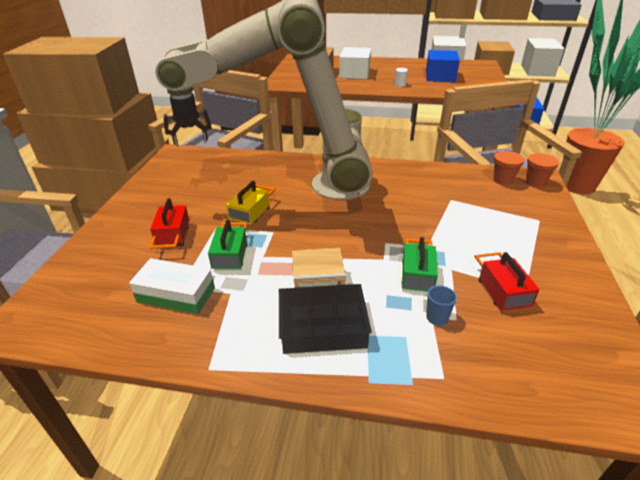

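The top view shows the green boxes at about (234,246) and (413,247), the stand deck at (323,225), the tray at (311,178), the cup at (218,198) and the carton at (443,192). In the scene view the green boxes are at (419,265) and (228,247), and the stand is at (319,267). Next I'll zoom in and segment.

```bash
cat > h.py <<'E'
import numpy as np, cv2
from rig import ctrl
from scipy.optimize import least_squares
from scipy.spatial.transform import Rotation as R
def proj(n,X):
    c=ctrl.camera_info(n); p=(np.atleast_2d(X)@c["R"].T+c["t"])@c["K"].T
    return p[:,:2]/p[:,2:]
def ray(n,uv,z):
    c=ctrl.camera_info(n); d=c["R"].T@np.linalg.inv(c["K"])@[*uv,1]; o=-c["R"].T@c["t"]
    return o+d*(z-o[2])/d[2]
def pose(): 
    s=ctrl.sense(); w,x,y,z=s["ee_rot"]; return s["eef_pos"],R.from_quat([x,y,z,w])
E
python3 - <<'E'
from h import *
t=cv2.imread("pics/top0.png")
cv2.imwrite("pics/z0.png",cv2.resize(t[130:300,200:450],None,fx=3.2,fy=3.2,interpolation=cv2.INTER_CUBIC))
hsv=cv2.cvtColor(t,cv2.COLOR_BGR2HSV)
g=cv2.inRange(hsv,(50,120,40),(75,255,255)); o=cv2.inRange(hsv,(5,200,150),(20,255,255))
blk=cv2.inRange(hsv,(0,0,0),(180,255,45)); wood=cv2.inRange(hsv,(12,60,150),(25,140,255))
def rep(m,name,z,win,mn=15):
    n,l,s,c=cv2.connectedComponentsWithStats(m)
    for i in range(1,n):
        x,y,w,h,a=s[i]
        if a>=mn and win[0]<c[i][0]<win[1] and win[2]<c[i][1]<win[3]:
            r=cv2.minAreaRect(np.argwhere(l==i)[:,::-1].astype(np.float32))
            P=np.array([ray("top",p,z)[:2] for p in cv2.boxPoints(r)])
            print(name,a,c[i].round(1),"ctr",ray("top",r[0],z)[:2].round(0),"sides",np.linalg.norm(P[1]-P[0]).round(),np.linalg.norm(P[2]-P[1]).round(),"ang",np.degrees(np.arctan2(*(P[1]-P[0])[::-1])).round(1))
W=(200,450,130,300)
rep(g,"green@74",74,W,60);rep(blk,"black@106",106,W);rep(o,"orange@45",45,W);rep(wood,"wood@80",80,W,100)
E
```

```text
green@74 1017 [234.5 245.3] ctr [495. 281.] sides 124.0 92.0 ang 1.8
green@74 1022 [412.  247.2] ctr [ 496. -280.] sides 92.0 124.0 ang -79.9
black@106 3233 [310.6 177.8] ctr [703.  41.] sides 206.0 166.0 ang -75.7
black@106 95 [230.9 243.3] ctr [497. 284.] sides 93.0 13.0 ang -0.3
black@106 73 [415.6 246.1] ctr [ 495. -282.] sides 11.0 91.0 ang -79.2
wood@80 1630 [322.1 223.8] ctr [565.   4.] sides 140.0 121.0 ang -75.2
```

View pics/z0.png

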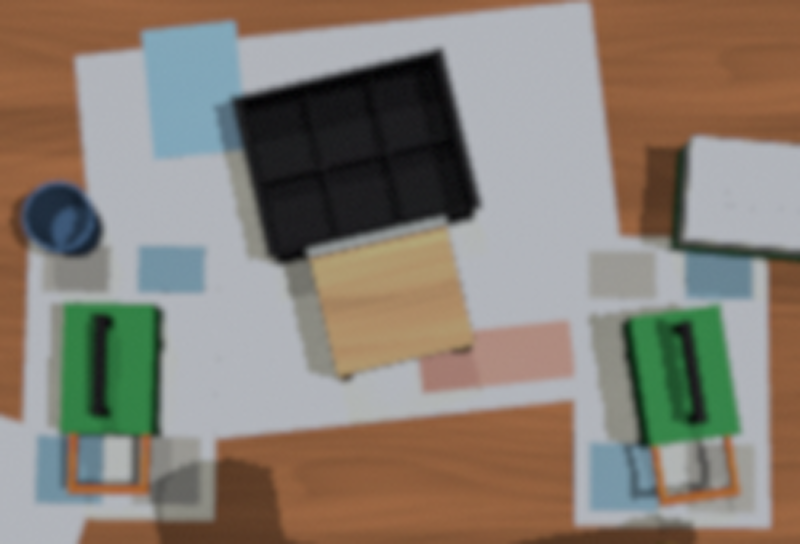

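The two green boxes have their noses pointing to +x, with their bails toward the robot. The left one is at about (496,281), yaw about 0°. The right one is at (496,-281), yaw about 10.4°. The measured sides (124x92 mm) fit a 130x90 roof. The stand axis is about 14.8°, and the wood (140x121 mm) fits the deck. I'll go over the right box first.

Call:
arm_command:
  increments:
    - {"dr": [0, 0, 0.16], "offset": [0, 0, 0], "hand": 1}
    - {"dr": [0, 0, 0.165], "offset": [0, 0, 0], "hand": 1}
    - {"dr": [0, 0, 0], "offset": [0.36, -0.168, 0], "hand": 1}
    - {"dr": [0, 0, 0], "offset": [0.36, -0.168, 0], "hand": 1}
    - {"dr": [0, 0, 0], "offset": [0.36, -0.168, 0], "hand": 1}
    - {"dr": [0, 0, 0], "offset": [0.36, -0.168, 0], "hand": 1}
    - {"dr": [0, 0, 0], "offset": [0.36, -0.168, 0], "hand": 1}
    - {"dr": [0, 0, 0], "offset": [0.36, -0.168, 0], "hand": 1}
  grip_force: 80

```text
time_s: 0.9
eef_pos: [456.5, -308.4, 231.1]
ee_rot: [-0.0, 0.996, 0.091, -0.0]
force: [-0.1, -0.3, -0.1]
grip_width: 0.999
grip_force: 0.0
```

```bash
cat >> h.py <<'E'
def to(x,y,z,yaw):
    "remaining shift (world-down tool of this yaw) in units, remaining turn in units"
    p,r=pose(); m=r.as_matrix(); a=np.radians(yaw)
    T=np.array([[np.cos(a),np.sin(a),0],[np.sin(a),-np.cos(a),0],[0,0,-1]])
    s=ctrl.sense()
    print("t",round(s["time_s"],2),"p",p.round(1),"yaw",np.degrees(np.arctan2(m[1,0],m[0,0])).round(2),"F",s["force"].round(2),"w",round(s["grip_width"],3),round(s["grip_force"],1))
    print("units in target frame",((T.T@(np.array([x,y,z])-p))/120).round(3),"dr tool",((r.inv()*R.from_matrix(T)).as_rotvec()/(np.pi/4)).round(3))
E
python3 - <<'E'
from h import *
to(496,-281,87,10.4)
# tray & refined fits
t=cv2.imread("pics/top0.png")
b=cv2.inRange(cv2.cvtColor(t,cv2.COLOR_BGR2HSV),(0,0,0),(180,255,45))
n,l,s,c=cv2.connectedComponentsWithStats(b); i=1+np.argmax(s[1:,4]*((c[1:,1]<200)))
r=cv2.minAreaRect(np.argwhere(l==i)[:,::-1].astype(np.float32)); print("tray@60",ray("top",r[0],60).round(1))
for uv in((230.9,243.3),(415.6,246.1)):print(ray("top",uv,113).round(1))
E
```

```text
t 0.9 p [ 456.5 -308.4  231.1] yaw 10.4 F [-0.13 -0.31 -0.08] w 0.999 0.0
units in target frame [ 0.365 -0.165  1.201] dr tool [-0.  0. -0.]
tray@60 [714.2  42.4  60. ]
[498.1 284.6 113. ]
[ 495.5 -282.2  113. ]
```

Call:
arm_command:
  increments:
    - {"dr": [0, 0, 0], "offset": [0.365, -0.162, 0], "hand": 1}
    - {"dr": [0, 0, 0], "offset": [0, 0, 0.35], "hand": 1}
    - {"dr": [0, 0, 0], "offset": [0, 0, 0.35], "hand": 1}
    - {"dr": [0, 0, 0], "offset": [0, 0, 0.3], "hand": 1}
    - {"dr": [0, 0, 0], "offset": [0, 0, 0.2], "hand": 1}
    - {"dr": [0, 0, 0], "offset": [0, 0, 0], "hand": -1}
    - {"dr": [0, 0, 0], "offset": [0, 0, 0], "hand": -1}
    - {"dr": [0, 0, 0], "offset": [0, 0, 0], "hand": -1}
  grip_force: 80

```text
time_s: 1.7
eef_pos: [495.4, -283.5, 89.0]
ee_rot: [0.001, 0.996, 0.091, 0.001]
force: [0.0, -0.6, -0.6]
grip_width: 0.515
grip_force: 0.0
```

Call:
arm_command:
  increments:
    - {"dr": [0, 0, 0], "offset": [0, 0, 0], "hand": -1}
    - {"dr": [0, 0, 0], "offset": [0, 0, 0], "hand": -1}
    - {"dr": [0, 0, 0], "offset": [0, 0, 0], "hand": -1}
    - {"dr": [0, 0, 0], "offset": [0, 0, 0], "hand": -1}

```text
time_s: 2.1
eef_pos: [495.0, -283.1, 88.1]
ee_rot: [0.0, 0.996, 0.091, 0.0]
force: [-1.4, 0.3, 5.3]
grip_width: 0.126
grip_force: 79.9
```

Call:
arm_command:
  increments:
    - {"dr": [0, 0, 0], "offset": [0, 0, -0.08], "hand": -1}
    - {"dr": [0, 0, 0], "offset": [0, 0, -0.1], "hand": -1}
    - {"dr": [0, 0, 0], "offset": [0, 0, -0.07], "hand": -1}
    - {"dr": [0, 0, 0], "offset": [0, 0, 0], "hand": -1}
    - {"dr": [0, 0, 0], "offset": [0, 0, 0], "hand": -1}
    - {"dr": [0, 0, 0], "offset": [0, 0, 0], "hand": -1}
    - {"dr": [0, 0, 0], "offset": [0, 0, 0], "hand": -1}
    - {"dr": [0, 0, 0], "offset": [0, 0, 0], "hand": -1}

```text
time_s: 2.9
eef_pos: [494.6, -282.8, 117.0]
ee_rot: [-0.0, 0.996, 0.091, -0.0]
force: [0.4, 0.1, -3.1]
grip_width: 0.123
grip_force: 78.8
```

Call:
arm_command:
  increments:
    - {"dr": [0, 0, 0], "offset": [0, 0, 0], "hand": -1}
    - {"dr": [0, 0, 0], "offset": [0, 0, 0], "hand": -1}

```text
time_s: 3.1
eef_pos: [494.7, -282.9, 117.2]
ee_rot: [-0.0, 0.996, 0.091, -0.0]
force: [-0.4, -0.1, -1.6]
grip_width: 0.125
grip_force: 78.8
```

Call:
arm_command:
  increments:
    - {"dr": [0, 0, 0], "offset": [0, 0, 0], "hand": -1}
    - {"dr": [0, 0, 0], "offset": [0, 0, 0], "hand": -1}
    - {"dr": [0, 0, 0], "offset": [0, 0, 0], "hand": -1}
    - {"dr": [0, 0, 0], "offset": [0, 0, 0], "hand": -1}

```text
time_s: 3.5
eef_pos: [494.8, -282.9, 117.3]
ee_rot: [0.0, 0.996, 0.091, 0.0]
force: [0.1, 0.3, -2.7]
grip_width: 0.121
grip_force: 78.8
```

Call:
arm_command:
  increments:
    - {"dr": [0, 0, 0], "offset": [0, 0, 0], "hand": -1}
    - {"dr": [0, 0, 0], "offset": [0, 0, 0], "hand": -1}

```text
time_s: 3.7
eef_pos: [494.8, -282.9, 117.3]
ee_rot: [0.0, 0.996, 0.091, -0.0]
force: [0.2, 0.8, -2.5]
grip_width: 0.126
grip_force: 78.8
```

Run:
```python
from h import *
for i in range(8):
    ctrl.capture("top"); s=ctrl.sense(); print(s["time_s"].__round__(2),s["force"].round(2),s["wrist_torque"].round(3),s["eef_pos"][2].round(1))
cv2.imwrite("pics/lift.png",ctrl.capture("scene")[180:330,150:350,::-1])
```

```text
3.75 [-0.18  0.55 -2.88] [ 0.061 -0.    -0.011] 117.3
3.8 [-0.1   0.63 -2.66] [ 0.076 -0.017 -0.014] 117.3
3.85 [-0.15  0.2  -3.25] [ 0.031 -0.007 -0.008] 117.3
3.9 [-0.4   0.25 -2.47] [ 0.048  0.031 -0.007] 117.3
3.95 [ 0.34 -1.12 -3.3 ] [ 0.004 -0.028 -0.005] 117.3
4.0 [ 0.5  -0.51 -2.91] [ 0.021 -0.013 -0.03 ] 117.3
4.05 [-0.02  0.32 -3.41] [ 0.035 -0.052  0.035] 117.3
4.1 [-0.91 -0.21 -3.31] [ 0.018  0.037 -0.027] 117.3
```

The mean pull is about 2.95 N (300 g), so the right box is empty. I'll set it down and take the left one.

Call:
arm_command:
  increments:
    - {"dr": [0, 0, 0], "offset": [0, 0, 0.1], "hand": -1}
    - {"dr": [0, 0, 0], "offset": [0, 0, 0.08], "hand": -1}
    - {"dr": [0, 0, 0], "offset": [0, 0, 0.04], "hand": -1}
    - {"dr": [0, 0, 0], "offset": [0, 0, 0.02], "hand": -1}
    - {"dr": [0, 0, 0], "offset": [0, 0, 0], "hand": -1}
    - {"dr": [0, 0, 0], "offset": [0, 0, 0], "hand": 1}
    - {"dr": [0, 0, 0], "offset": [0, 0, 0], "hand": 1}
    - {"dr": [0, 0, 0], "offset": [0, 0, 0], "hand": 1}

```text
time_s: 4.95
eef_pos: [494.9, -283.1, 88.7]
ee_rot: [0.0, 0.996, 0.091, 0.0]
force: [-0.3, 0.7, 1.0]
grip_width: 0.628
grip_force: 0.0
```

Call:
arm_command:
  increments:
    - {"dr": [0, 0, 0], "offset": [0, 0, 0], "hand": 1}
    - {"dr": [0, 0, 0], "offset": [0, 0, 0], "hand": 1}
    - {"dr": [0, 0, 0], "offset": [0, 0, -0.2], "hand": 1}
    - {"dr": [0, 0, 0], "offset": [0, 0, -0.35], "hand": 1}
    - {"dr": [0, 0, 0], "offset": [0, 0, -0.4], "hand": 1}
    - {"dr": [0, 0, 0.115], "offset": [0, 0, 0], "hand": 1}
    - {"dr": [0, 0, 0.115], "offset": [0, 0, 0], "hand": 1}

```text
time_s: 5.65
eef_pos: [495.1, -283.2, 204.1]
ee_rot: [0.001, 1.0, -0.001, 0.001]
force: [0.5, -0.4, -1.2]
grip_width: 1.001
grip_force: 0.0
```

Run:
```python
from h import *
to(497,283,87,0)
t=ctrl.capture("top")[:,:,::-1]; cv2.imwrite("pics/t1.png",t)
hsv=cv2.cvtColor(t,cv2.COLOR_BGR2HSV)
b=cv2.inRange(hsv,(50,120,40),(75,255,255)); n,l,s,c=cv2.connectedComponentsWithStats(b); print([(c[i].round(1),s[i,4]) for i in range(1,n) if s[i,4]>60])
```

```text
t 5.65 p [ 495.1 -283.2  204.1] yaw -0.15 F [ 0.49 -0.42 -1.18] w 1.001 0.0
units in target frame [ 0.015 -4.719  0.975] dr tool [ 0.003 -0.003 -0.003]
[(array([234.4, 245.4]), np.int32(1019)), (array([403.5, 235.3]), np.int32(206))]
```

Call:
arm_command:
  increments:
    - {"dr": [0, 0, 0], "offset": [0, -0.39, 0], "hand": 1}
    - {"dr": [0, 0, 0], "offset": [0, -0.39, 0], "hand": 1}
    - {"dr": [0, 0, 0], "offset": [0, -0.39, 0], "hand": 1}
    - {"dr": [0, 0, 0], "offset": [0, -0.39, 0], "hand": 1}
    - {"dr": [0, 0, 0], "offset": [0, -0.39, 0], "hand": 1}
    - {"dr": [0, 0, 0], "offset": [0, -0.39, 0], "hand": 1}
    - {"dr": [0, 0, 0], "offset": [0, -0.39, 0], "hand": 1}
    - {"dr": [0, 0, 0], "offset": [0, -0.39, 0], "hand": 1}

```text
time_s: 6.5
eef_pos: [494.1, 93.4, 202.5]
ee_rot: [0.0, 1.0, 0.001, 0.0]
force: [0.0, -0.6, 0.6]
grip_width: 1.001
grip_force: 0.0
```

Call:
arm_command:
  increments:
    - {"dr": [0, 0, 0], "offset": [0, -0.39, 0], "hand": 1}
    - {"dr": [0, 0, 0], "offset": [0, -0.39, 0], "hand": 1}
    - {"dr": [0, 0, 0], "offset": [0, -0.39, 0], "hand": 1}
    - {"dr": [0, 0, 0], "offset": [0, -0.39, 0], "hand": 1}
    - {"dr": [0, 0, 0], "offset": [0, 0, 0], "hand": 1}

```text
time_s: 7.0
eef_pos: [493.2, 283.1, 202.0]
ee_rot: [-0.001, 1.0, 0.004, -0.0]
force: [-0.4, -1.1, -0.3]
grip_width: 1.002
grip_force: 0.0
```

Run:
```python
from h import *
to(497,283,87,0)
t=ctrl.capture("top")[:,:,::-1]; cv2.imwrite("pics/t1.png",t)
hsv=cv2.cvtColor(t,cv2.COLOR_BGR2HSV)
b=cv2.inRange(hsv,(50,120,40),(75,255,255)); n,l,s,c=cv2.connectedComponentsWithStats(b); print([(c[i].round(1),s[i,4]) for i in range(1,n) if s[i,4]>60])
```

```text
t 7.0 p [493.2 283.1 202. ] yaw 0.45 F [-0.38 -1.06 -0.33] w 1.002 0.0
units in target frame [0.032 0.001 0.959] dr tool [-0.001  0.     0.01 ]
[(array([241.5, 230.5]), np.int32(141)), (array([412.1, 247.3]), np.int32(1023)), (array([243.1, 253.3]), np.int32(209))]
```

Call:
arm_command:
  increments:
    - {"dr": [0, 0, 0], "offset": [0.03, 0, 0.35], "hand": 1}
    - {"dr": [0, 0, 0], "offset": [0, 0, 0.35], "hand": 1}
    - {"dr": [0, 0, 0], "offset": [0, 0, 0.26], "hand": 1}
    - {"dr": [0, 0, 0], "offset": [0, 0, 0], "hand": -1}
    - {"dr": [0, 0, 0], "offset": [0, 0, 0], "hand": -1}
    - {"dr": [0, 0, 0], "offset": [0, 0, 0], "hand": -1}
    - {"dr": [0, 0, 0], "offset": [0, 0, 0], "hand": -1}
    - {"dr": [0, 0, 0], "offset": [0, 0, 0], "hand": -1}
  grip_force: 100

```text
time_s: 7.85
eef_pos: [498.6, 279.2, 88.8]
ee_rot: [-0.001, 1.0, 0.0, 0.001]
force: [0.4, -0.7, 6.0]
grip_width: 0.146
grip_force: 16.7
```

Call:
arm_command:
  increments:
    - {"dr": [0, 0, 0], "offset": [0, 0, 0], "hand": -1}
    - {"dr": [0, 0, 0], "offset": [0, 0, 0], "hand": -1}
    - {"dr": [0, 0, 0], "offset": [0, 0, -0.08], "hand": -1}
    - {"dr": [0, 0, 0], "offset": [0, 0, -0.1], "hand": -1}
    - {"dr": [0, 0, 0], "offset": [0, 0, -0.07], "hand": -1}
    - {"dr": [0, 0, 0], "offset": [0, 0, 0], "hand": -1}
    - {"dr": [0, 0, 0], "offset": [0, 0, 0], "hand": -1}
    - {"dr": [0, 0, 0], "offset": [0, 0, 0], "hand": -1}

```text
time_s: 8.65
eef_pos: [497.5, 278.6, 116.8]
ee_rot: [0.0, 1.0, 0.0, -0.0]
force: [0.1, -0.1, -4.1]
grip_width: 0.124
grip_force: 98.4
```

Run:
```python
from h import *
F=[]
for i in range(6):
    ctrl.capture("top"); F.append(ctrl.sense()["force"])
print(np.mean(F,0))
S=np.array([626.5,20]);a=14.6;u=np.array([np.cos(np.radians(a)),np.sin(np.radians(a))])
to(*(S-62*u),210,a)
```

```text
[-0.35864256  0.59904871 -5.10276401]
t 8.95 p [497.8 278.6 117.1] yaw 0.05 F [-0.44  0.62 -5.33] w 0.119 98.4
units in target frame [-0.022  2.356 -0.774] dr tool [ 0.     0.    -0.323]
```

5.1 N (520 g), so the left box is the heavy one. I'll carry it to the stand.

Call:
arm_command:
  increments:
    - {"dr": [0, 0, 0], "offset": [0, 0, -0.14], "hand": -1}
    - {"dr": [0, 0, 0], "offset": [0, 0, -0.2], "hand": -1}
    - {"dr": [0, 0, 0], "offset": [0, 0, -0.2], "hand": -1}
    - {"dr": [0, 0, 0], "offset": [0, 0, -0.14], "hand": -1}
    - {"dr": [0, 0, -0.11], "offset": [0, 0, 0], "hand": -1}
    - {"dr": [0, 0, -0.11], "offset": [0, 0, 0], "hand": -1}
    - {"dr": [0, 0, -0.1], "offset": [0, 0, 0], "hand": -1}
    - {"dr": [0, 0, 0], "offset": [0, 0.12, 0], "hand": -1}

```text
time_s: 9.75
eef_pos: [501.1, 265.3, 198.8]
ee_rot: [-0.0, 0.992, 0.127, -0.0]
force: [0.3, -0.5, -4.3]
grip_width: 0.122
grip_force: 98.4
```

Call:
arm_command:
  increments:
    - {"dr": [0, 0, 0], "offset": [0, 0.22, 0], "hand": -1}
    - {"dr": [0, 0, 0], "offset": [0, 0.28, 0], "hand": -1}
    - {"dr": [0, 0, 0], "offset": [0, 0.3, 0], "hand": -1}
    - {"dr": [0, 0, 0], "offset": [0, 0.3, 0], "hand": -1}
    - {"dr": [0, 0, 0], "offset": [0, 0.3, 0], "hand": -1}
    - {"dr": [0, 0, 0], "offset": [0, 0.3, 0], "hand": -1}
    - {"dr": [0, 0, 0], "offset": [0, 0.25, 0], "hand": -1}
    - {"dr": [0, 0, 0], "offset": [0, 0.12, 0], "hand": -1}

```text
time_s: 10.55
eef_pos: [563.7, 21.0, 198.8]
ee_rot: [0.0, 0.992, 0.124, -0.0]
force: [0.8, 0.7, -5.5]
grip_width: 0.121
grip_force: 98.5
```

Call:
arm_command:
  increments:
    - {"dr": [0, 0, 0], "offset": [0, 0.1, 0], "hand": -1}
    - {"dr": [0, 0, 0], "offset": [0, 0, 0], "hand": -1}
    - {"dr": [0, 0, 0], "offset": [0, 0, 0], "hand": -1}

```text
time_s: 10.85
eef_pos: [566.2, 13.3, 198.9]
ee_rot: [-0.0, 0.992, 0.126, -0.0]
force: [-1.0, 1.7, -5.2]
grip_width: 0.121
grip_force: 98.5
```

Run:
```python
from h import *
S=np.array([626.5,20]);a=14.6;u=np.array([np.cos(np.radians(a)),np.sin(np.radians(a))])
to(*(S-62*u),168,a)
cv2.imwrite("pics/z2.png",np.hstack([cv2.resize(ctrl.capture("scene")[180:360,220:400],(400,400),interpolation=2),cv2.resize(ctrl.capture("top")[140:280,250:390],(400,400),interpolation=2)])[:,:,::-1])
```

```text
t 10.85 p [566.2  13.3 198.9] yaw 14.45 F [-0.97  1.74 -5.17] w 0.121 98.5
units in target frame [-0.016  0.072  0.257] dr tool [-0.001  0.    -0.003]
```

View pics/z2.png

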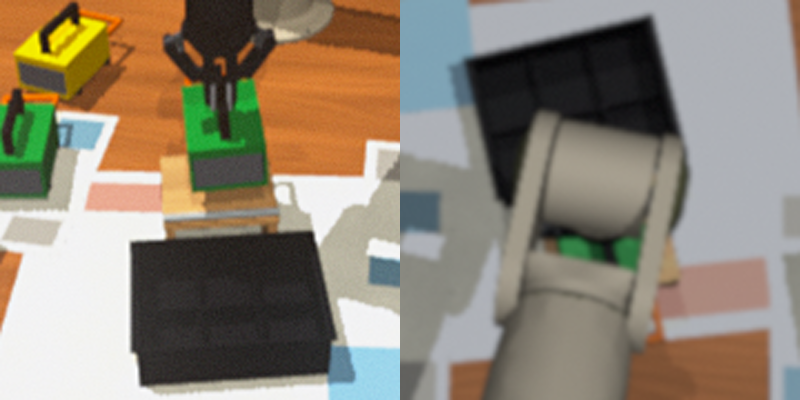

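The picture shows the box held level over the deck, with its nose toward the tray and the steel bar free in front at about (220,213). Next I'll centre it and lower it.

Call:
arm_command:
  increments:
    - {"dr": [0, 0, 0], "offset": [-0.016, 0.07, 0], "hand": -1}
    - {"dr": [0, 0, 0], "offset": [0, 0, 0.09], "hand": -1}
    - {"dr": [0, 0, 0], "offset": [0, 0, 0.08], "hand": -1}
    - {"dr": [0, 0, 0], "offset": [0, 0, 0.04], "hand": -1}
    - {"dr": [0, 0, 0], "offset": [0, 0, 0.02], "hand": -1}
    - {"dr": [0, 0, 0], "offset": [0, 0, 0.01], "hand": -1}
    - {"dr": [0, 0, 0], "offset": [0, 0, 0.01], "hand": -1}
    - {"dr": [0, 0, 0], "offset": [0, 0, 0], "hand": -1}

```text
time_s: 11.75
eef_pos: [566.7, 4.0, 169.0]
ee_rot: [0.0, 0.992, 0.126, 0.0]
force: [-0.5, -1.3, -5.8]
grip_width: 0.121
grip_force: 98.5
```

Run:
```python
from h import *
ctrl.capture("top")
S=np.array([626.5,20]);a=14.6;u=np.array([np.cos(np.radians(a)),np.sin(np.radians(a))])
to(*(S-40*u),168,a)
```

```text
t 11.8 p [566.8   4.  169.1] yaw 14.45 F [ 0.25  0.25 -5.15] w 0.119 98.5
units in target frame [ 0.182 -0.004  0.009] dr tool [ 0.    -0.    -0.003]
```

Still hanging free at 5.15 N, so it goes down a little more.

Call:
arm_command:
  increments:
    - {"dr": [0, 0, 0], "offset": [0, 0, 0.008], "hand": -1}
    - {"dr": [0, 0, 0], "offset": [0, 0, 0.008], "hand": -1}
    - {"dr": [0, 0, 0], "offset": [0, 0, 0], "hand": -1}

```text
time_s: 12.1
eef_pos: [566.8, 4.1, 167.5]
ee_rot: [0.0, 0.992, 0.126, 0.0]
force: [-1.6, 1.7, -0.2]
grip_width: 0.118
grip_force: 99.1
```

Call:
arm_command:
  increments:
    - {"dr": [0, 0, 0], "offset": [0.04, 0, 0], "hand": -1}
    - {"dr": [0, 0, 0], "offset": [0.05, 0, 0], "hand": -1}
    - {"dr": [0, 0, 0], "offset": [0.03, 0, 0], "hand": -1}
    - {"dr": [0, 0, 0], "offset": [0, 0, 0], "hand": -1}

```text
time_s: 12.5
eef_pos: [581.5, 7.8, 167.4]
ee_rot: [0.0, 0.992, 0.126, 0.001]
force: [0.1, 3.1, 3.9]
grip_width: 0.117
grip_force: 99.6
```

Call:
arm_command:
  increments:
    - {"dr": [0, 0, 0], "offset": [0.02, 0, 0], "hand": -1}
    - {"dr": [0, 0, 0], "offset": [0.015, 0, 0], "hand": -1}
    - {"dr": [0, 0, 0], "offset": [0, 0, 0], "hand": -1}

```text
time_s: 12.8
eef_pos: [584.7, 8.6, 167.4]
ee_rot: [0.0, 0.992, 0.126, -0.0]
force: [-5.5, 1.7, 6.5]
grip_width: 0.122
grip_force: 99.9
```

Call:
arm_command:
  increments:
    - {"dr": [0, 0, 0], "offset": [0.015, 0, 0], "hand": -1}
    - {"dr": [0, 0, 0], "offset": [0.015, 0, 0], "hand": -1}
    - {"dr": [0, 0, 0], "offset": [0, 0, 0], "hand": -1}

```text
time_s: 13.1
eef_pos: [588.6, 9.5, 167.3]
ee_rot: [0.0, 0.992, 0.126, 0.001]
force: [-2.7, 0.4, 4.6]
grip_width: 0.119
grip_force: 99.7
```

Call:
arm_command:
  increments:
    - {"dr": [0, 0, 0], "offset": [0.015, 0, 0], "hand": -1}
    - {"dr": [0, 0, 0], "offset": [0.01, 0, 0], "hand": -1}
    - {"dr": [0, 0, 0], "offset": [0, 0, 0], "hand": -1}

```text
time_s: 13.4
eef_pos: [591.0, 10.2, 167.3]
ee_rot: [0.0, 0.992, 0.126, -0.0]
force: [-6.5, 1.3, 6.9]
grip_width: 0.119
grip_force: 99.9
```

Call:
arm_command:
  increments:
    - {"dr": [0, 0, 0], "offset": [0.01, 0, 0], "hand": -1}
    - {"dr": [0, 0, 0], "offset": [0.01, 0, 0], "hand": -1}
    - {"dr": [0, 0, 0], "offset": [0, 0, 0], "hand": -1}

```text
time_s: 13.7
eef_pos: [593.2, 10.7, 167.4]
ee_rot: [0.0, 0.992, 0.126, -0.0]
force: [-7.1, 0.1, 7.5]
grip_width: 0.123
grip_force: 100.1
```

Call:
arm_command:
  increments:
    - {"dr": [0, 0, 0], "offset": [0.01, 0, 0], "hand": -1}
    - {"dr": [0, 0, 0], "offset": [0.01, 0, 0], "hand": -1}
    - {"dr": [0, 0, 0], "offset": [0, 0, 0], "hand": -1}

```text
time_s: 14.0
eef_pos: [594.8, 11.2, 167.8]
ee_rot: [0.0, 0.992, 0.126, -0.001]
force: [-11.4, 0.1, 12.6]
grip_width: 0.121
grip_force: 100.9
```

Call:
arm_command:
  increments:
    - {"dr": [0, 0, 0], "offset": [0.01, 0, 0], "hand": -1}
    - {"dr": [0, 0, 0], "offset": [0.01, 0, 0], "hand": -1}
    - {"dr": [0, 0, 0], "offset": [0, 0, 0], "hand": -1}

```text
time_s: 14.3
eef_pos: [596.4, 12.5, 167.7]
ee_rot: [-0.001, 0.992, 0.126, -0.002]
force: [-14.3, 2.0, 14.7]
grip_width: 0.121
grip_force: 102.6
```

Run:
```python
from h import *
cv2.imwrite("pics/z3.png",np.hstack([cv2.resize(ctrl.capture("scene")[190:330,240:400],(480,420),interpolation=2)])[:,:,::-1])
print(ctrl.sense()["force"])
```

```text
[-14.69124349   2.62769096  14.15659504]
```

View pics/z3.png

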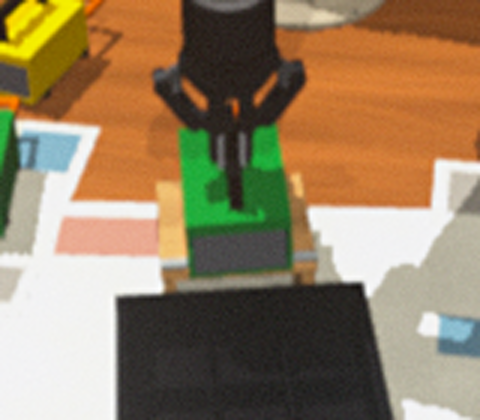

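The steel bar meets the box, since the push rose from about 6 to 14 N with the nose over the bar. I'll ease off and let go.

Call:
arm_command:
  increments:
    - {"dr": [0, 0, 0], "offset": [-0.015, 0, -0.005], "hand": -1}
    - {"dr": [0, 0, 0], "offset": [0, 0, 0], "hand": 0.3}
    - {"dr": [0, 0, 0], "offset": [0, 0, 0], "hand": 0.3}
    - {"dr": [0, 0, 0], "offset": [0, 0, 0], "hand": 0.3}
    - {"dr": [0, 0, 0], "offset": [0, 0, 0], "hand": 0.3}
    - {"dr": [0, 0, 0], "offset": [0, 0, -0.2], "hand": 0.3}
    - {"dr": [0, 0, 0], "offset": [0, 0, -0.3], "hand": 0.3}
    - {"dr": [0, 0, 0], "offset": [0, 0, -0.4], "hand": 0.3}

```text
time_s: 15.15
eef_pos: [595.7, 11.6, 275.3]
ee_rot: [-0.0, 0.992, 0.126, -0.002]
force: [0.7, -0.4, 0.8]
grip_width: 0.649
grip_force: 0.0
```

Call:
arm_command:
  increments:
    - {"dr": [0, 0, 0], "offset": [-0.4, 0, -0.1], "hand": 0.1}
    - {"dr": [0, 0, 0], "offset": [-0.4, 0, 0], "hand": 0.1}
    - {"dr": [0, 0, 0], "offset": [-0.4, 0, 0], "hand": 0.1}
    - {"dr": [0, 0, 0], "offset": [-0.2, 0, 0], "hand": 0.1}
    - {"dr": [0, 0, 0], "offset": [0, 0, 0], "hand": 0.1}

```text
time_s: 15.65
eef_pos: [431.9, -30.8, 288.3]
ee_rot: [0.0, 0.992, 0.125, 0.001]
force: [0.3, 0.1, 0.8]
grip_width: 0.548
grip_force: 0.0
```

Run:
```python
from h import *
from scipy.optimize import minimize
A=ctrl.capture("top")[:,:,::-1];B=ctrl.capture("scene")[:,:,::-1]
cv2.imwrite("pics/t4.png",A);cv2.imwrite("pics/s4.png",B)
cv2.imwrite("pics/z4.png",np.hstack([cv2.resize(B[190:330,240:400],(400,350),interpolation=2),cv2.resize(A[140:280,240:400],(400,350),interpolation=2)]))
to(626.5,20,0,14.6)
m=cv2.inRange(cv2.cvtColor(B,cv2.COLOR_BGR2HSV),(50,100,30),(75,255,255))
n,l,s,c=cv2.connectedComponentsWithStats(m);print([(c[i].round(1),s[i]) for i in range(1,n) if s[i,4]>60])
u=np.array([np.cos(np.radians(14.6)),np.sin(np.radians(14.6))]);v=np.array([-u[1],u[0]])
for X in(-35,-40,-45):
  P=[np.r_[np.array([626.5,20])+(X+a)*u+b*v,h] for a,b,h in((65,45,154),(65,-45,154),(65,45,92),(65,-45,92),(-65,45,154),(50,0,193),(-50,0,193),(-120,0,125))]
  print(X,proj("scene",P).round(1).tolist()); print(proj("top",P).round(1).tolist())
```

```text
t 15.75 p [434.  -30.5 288. ] yaw 14.41 F [ 0.63 -0.1   0.34] w 0.549 0.0
units in target frame [ 1.659 -0.003  2.4  ] dr tool [ 0.001 -0.002 -0.004]
[(array([596.7,  41.7]), array([590,   0,  15,  93, 715], dtype=int32)), (array([622.5,  61.5]), array([ 604,    0,   36,  104, 1917], dtype=int32)), (array([228.1, 243.2]), array([209, 227,  37,  42, 842], dtype=int32)), (array([318.1, 251.7]), array([ 301,  232,   37,   49, 1102], dtype=int32)), (array([173.8, 301.8]), array([135, 281,  79,  33, 596], dtype=int32))]
-35 [[335.8, 261.6], [300.2, 263.9], [335.5, 279.7], [301.1, 282.0], [330.3, 231.2], [317.4, 246.9], [314.2, 223.7], [312.6, 228.9]]
[[300.4, 194.5], [329.4, 187.3], [301.3, 198.3], [329.0, 191.5], [310.7, 236.2], [316.0, 193.1], [324.3, 226.1], [329.7, 251.1]]
-40 [[335.6, 260.3], [300.1, 262.6], [335.3, 278.4], [301.0, 280.7], [330.1, 230.1], [317.2, 245.7], [314.0, 222.7], [312.5, 227.9]]
[[300.8, 196.1], [329.8, 188.9], [301.7, 199.9], [329.4, 193.0], [311.1, 237.8], [316.4, 194.7], [324.7, 227.7], [330.1, 252.7]]
-45 [[335.4, 259.1], [300.0, 261.3], [335.1, 277.1], [300.9, 279.4], [329.9, 229.0], [317.0, 244.5], [313.9, 221.6], [312.4, 226.9]]
[[301.2, 197.7], [330.2, 190.5], [302.0, 201.4], [329.8, 194.5], [311.5, 239.4], [316.8, 196.4], [325.1, 229.4], [330.5, 254.3]]
```

View pics/z4.png

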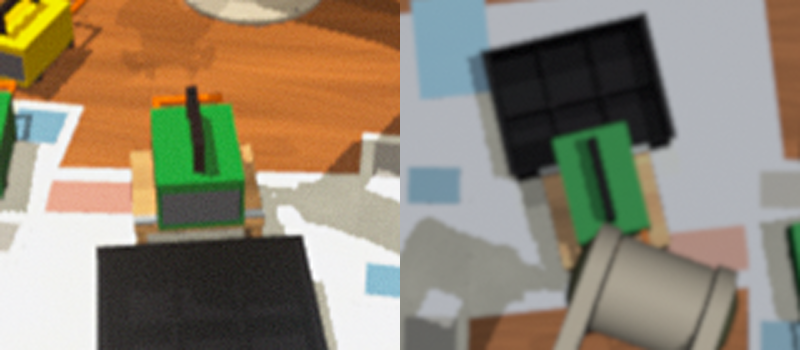

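The box stands level with its nose over the tray, handle at about top px (320,212), bail at about scene px (315,230), centred on the bar. Now I'll measure the box precisely in the top view and plan the bail grip.

```bash
cat > fit.py <<'E'
from h import *
A=ctrl.capture("top")[:,:,::-1]; B=ctrl.capture("scene")[:,:,::-1]
for n,I,win in(("top",A,(280,350,175,260)),("scene",B,(285,350,215,300))):
    h=cv2.cvtColor(I,cv2.COLOR_BGR2HSV); x0,x1,y0,y1=win
    for nm,lo,hi in(("green",(50,100,30),(75,255,255)),("orange",(3,180,120),(20,255,255)),("black",(0,0,0),(180,255,45))):
        m=np.zeros(h.shape[:2],np.uint8); m[y0:y1,x0:x1]=cv2.inRange(h,lo,hi)[y0:y1,x0:x1]
        k,l,s,c=cv2.connectedComponentsWithStats(m)
        for i in range(1,k):
            if s[i,4]>12: 
                r=cv2.minAreaRect(np.argwhere(l==i)[:,::-1].astype(np.float32)); print(n,nm,s[i].tolist(),c[i].round(1),"rect",np.round(r[0],1),np.round(r[1],1),round(r[2],1))
                if n=="top" and nm!="orange": print("   ctr",ray(n,r[0],154 if nm=="green" else 193).round(1))
                if nm=="orange": print("   @125",ray(n,c[i],125).round(1))
print("joints",ctrl.sense()["joints"].round(2))
E
python3 fit.py
```

```text
top green [300, 188, 40, 50, 1191] [319.6 210.8] rect [320.  212.4] [44.9 32.3] 76.0
   ctr [590.4  11.6 154. ]
top black [280, 175, 68, 37, 1480] [309.1 187.1] rect [313.5 193. ] [36. 67.] 90.0
   ctr [641.3  31.  193. ]
top black [316, 196, 9, 32, 71] [319.9 211.3] rect [320.  211.5] [32.   2.2] 76.0
   ctr [586.9  11.4 193. ]
scene green [301, 232, 37, 49, 1099] [318.  251.7] rect [319.1 256.1] [48.  35.1] 85.6
scene orange [285, 215, 65, 43, 1686] [317.2 229.9] rect [317. 236.] [42. 64.] 90.0
   @125 [479.2  -5.2 125. ]
scene black [318, 248, 3, 10, 23] [319.1 252.5] rect [319.  252.5] [9. 2.] 90.0
scene black [285, 285, 65, 15, 737] [321.8 292.9] rect [317. 292.] [14. 64.] 90.0
joints [-0.34  0.07  1.64  0.    1.43  0.98]
```

Call:
arm_command:
  increments:
    - {"dr": [0, 0, -0.182], "offset": [0, 0, 0], "hand": -0.1}
    - {"dr": [0, 0, -0.182], "offset": [0, 0, 0], "hand": -0.1}
    - {"dr": [0, 0, -0.182], "offset": [0, 0, 0], "hand": -0.1}
    - {"dr": [0, 0, -0.182], "offset": [0, 0, 0], "hand": -0.1}
    - {"dr": [0, 0, -0.182], "offset": [0, 0, 0], "hand": -0.1}
    - {"dr": [0, 0, -0.182], "offset": [0, 0, 0], "hand": -0.1}
    - {"dr": [0, 0, -0.182], "offset": [0, 0, 0], "hand": -0.1}
    - {"dr": [0, 0, -0.182], "offset": [0, 0, 0], "hand": -0.1}
  grip_force: 40

```text
time_s: 16.65
eef_pos: [434.4, -30.1, 287.2]
ee_rot: [-0.0, 0.764, 0.645, -0.0]
force: [0.2, -0.1, -0.7]
grip_width: 0.449
grip_force: 0.0
```

Call:
arm_command:
  increments:
    - {"dr": [0, 0, -0.182], "offset": [0, 0, 0], "hand": -0.1}
    - {"dr": [0, 0, -0.182], "offset": [0, 0, 0], "hand": -0.1}
    - {"dr": [0, 0, -0.175], "offset": [0, 0, 0], "hand": -0.1}
    - {"dr": [0, 0, 0], "offset": [0, 0, 0], "hand": -0.1}

```text
time_s: 17.05
eef_pos: [434.3, -30.2, 287.2]
ee_rot: [-0.0, 0.613, 0.79, -0.0]
force: [-0.4, -0.9, -0.0]
grip_width: 0.449
grip_force: 0.0
```

```bash
python3 - <<'E'
from h import *
to(473.2,-17.9,110,104.2)
E
python3 fit.py | grep -A1 -E "green|orange|joints"
```

```text
t 17.05 p [434.3 -30.2 287.2] yaw 104.33 F [-0.39 -0.88 -0.04] w 0.449 0.0
units in target frame [0.019 0.34  1.477] dr tool [-0.001 -0.     0.003]
top green [300, 188, 40, 50, 1187] [319.6 210.7] rect [320.  212.4] [44.9 32.3] 76.0
   ctr [590.4  11.6 154. ]
--
scene green [301, 232, 37, 49, 1065] [317.6 250.9] rect [319.1 255.9] [47.8 35. ] 85.2
scene green [320, 269, 18, 12, 32] [330.5 277.2] rect [329.8 277.4] [ 7.6 19.4] 58.0
scene orange [285, 215, 65, 43, 1691] [317.1 230. ] rect [317. 236.] [42. 64.] 90.0
   @125 [479.5  -5.5 125. ]
--
joints [-0.34  0.07  1.64  0.    1.43 -0.59]
```

Call:
arm_command:
  increments:
    - {"dr": [0, 0, 0], "offset": [0.019, 0.34, 0], "hand": -0.1}
    - {"dr": [0, 0, 0], "offset": [0, 0, 0.38], "hand": -0.1}
    - {"dr": [0, 0, 0], "offset": [0, 0, 0.38], "hand": -0.1}
    - {"dr": [0, 0, 0], "offset": [0, 0, 0.3], "hand": -0.1}
    - {"dr": [0, 0, 0], "offset": [0, 0, 0.2], "hand": -0.1}
    - {"dr": [0, 0, 0], "offset": [0, 0, 0.12], "hand": -0.1}
    - {"dr": [0, 0, 0], "offset": [0, 0, 0.08], "hand": -0.1}
    - {"dr": [0, 0, 0], "offset": [0, 0, 0], "hand": -0.1}

```text
time_s: 17.95
eef_pos: [472.4, -17.9, 111.5]
ee_rot: [-0.001, 0.615, 0.789, -0.0]
force: [-0.0, 0.5, 0.1]
grip_width: 0.452
grip_force: 0.0
```

Call:
arm_command:
  increments:
    - {"dr": [0, 0, 0], "offset": [0, 0, 0], "hand": -1}
    - {"dr": [0, 0, 0], "offset": [0, 0, 0], "hand": -1}
    - {"dr": [0, 0, 0], "offset": [0, 0, 0], "hand": -1}
    - {"dr": [0, 0, 0], "offset": [0, 0, 0], "hand": -1}
    - {"dr": [0, 0, 0], "offset": [0, 0, 0], "hand": -1}

```text
time_s: 18.45
eef_pos: [473.2, -18.2, 112.9]
ee_rot: [0.001, 0.614, 0.789, 0.0]
force: [2.5, 0.0, 1.0]
grip_width: 0.093
grip_force: 39.1
```

```bash
python3 - <<'E'
from h import *
to(473.2,-17.9,110,104.2)
E
python3 fit.py | grep -A1 -E "top green|orange|joints"
```

```text
t 18.45 p [473.2 -18.2 112.9] yaw 104.22 F [2.49 0.   0.99] w 0.093 39.1
units in target frame [0.002 0.001 0.024] dr tool [0.002 0.001 0.   ]
top green [300, 189, 40, 41, 997] [319.7 208. ] rect [319.  211.4] [42.4 32.4] 78.7
   ctr [593.3  14.6 154. ]
--
scene orange [285, 215, 25, 41, 720] [294.5 231.1] rect [297. 235.] [40. 24.] 90.0
   @125 [494.5 -68.9 125. ]
scene orange [319, 215, 31, 43, 830] [337.8 230.6] rect [334. 236.] [42. 30.] 90.0
   @125 [473.5  53.6 125. ]
--
joints [-0.29  0.34  1.8   0.    1.   -0.53]
```

The bail bar is gripped (opening about 8 mm, against 10 mm for the 12 mm handle). Now I'll tip it along the hinge's arc about the stop bar.

Call:
arm_command:
  increments:
    - {"dr": [0, 0, 0], "offset": [0, 0.036, -0.073], "hand": -1}
    - {"dr": [0, 0, 0], "offset": [0, 0.036, -0.073], "hand": -1}
    - {"dr": [0, 0, 0], "offset": [0, 0.048, -0.066], "hand": -1}
    - {"dr": [0, 0, 0], "offset": [0, 0.048, -0.066], "hand": -1}
    - {"dr": [0, 0, 0], "offset": [0, 0, 0], "hand": -1}

```text
time_s: 19.05
eef_pos: [493.3, -13.0, 146.9]
ee_rot: [0.001, 0.614, 0.789, 0.0]
force: [0.6, -0.1, -3.7]
grip_width: 0.09
grip_force: 39.0
```

Run:
```python
from h import *
to(473.2,-17.9,110,104.2)
cv2.imwrite("pics/z5.png",cv2.resize(ctrl.capture("scene")[170:330,230:400,::-1],(510,480),interpolation=2))
```

```text
t 19.05 p [493.3 -13.  146.9] yaw 104.25 F [ 0.58 -0.06 -3.69] w 0.09 39.0
units in target frame [ 0.002 -0.172  0.307] dr tool [0.003 0.001 0.001]
```

View pics/z5.png

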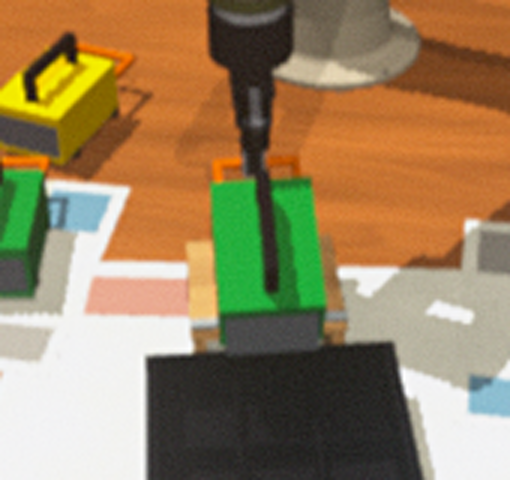

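The box is tipping about the bar: the roof leans toward the camera, the front edge is at (270,310), the bail is held and the lift force is 3.7 N. I'll continue along the arc.

Call:
arm_command:
  increments:
    - {"dr": [0, 0, 0], "offset": [0, 0.059, -0.057], "hand": -1}
    - {"dr": [0, 0, 0], "offset": [0, 0.059, -0.057], "hand": -1}
    - {"dr": [0, 0, 0], "offset": [0, 0.068, -0.046], "hand": -1}
    - {"dr": [0, 0, 0], "offset": [0, 0.068, -0.046], "hand": -1}
    - {"dr": [0, 0, 0], "offset": [0, 0.074, -0.033], "hand": -1}
    - {"dr": [0, 0, 0], "offset": [0, 0.074, -0.033], "hand": -1}
    - {"dr": [0, 0, 0], "offset": [0, 0, 0], "hand": -1}

```text
time_s: 19.8
eef_pos: [540.3, -1.1, 179.2]
ee_rot: [0.001, 0.614, 0.789, 0.001]
force: [0.5, 0.8, -0.6]
grip_width: 0.096
grip_force: 39.3
```

Call:
arm_command:
  increments:
    - {"dr": [0, 0, 0], "offset": [0, 0.079, -0.02], "hand": -1}
    - {"dr": [0, 0, 0], "offset": [0, 0.079, -0.02], "hand": -1}
    - {"dr": [0, 0, 0], "offset": [0, 0.074, -0.006], "hand": -1}
    - {"dr": [0, 0, 0], "offset": [0, 0.074, -0.006], "hand": -1}
    - {"dr": [0, 0, 0], "offset": [0, 0, 0], "hand": -1}
    - {"dr": [0, 0, 0], "offset": [0, 0, 0], "hand": -1}
    - {"dr": [0, 0, 0], "offset": [0, 0, 0], "hand": -1}
    - {"dr": [0, 0, 0], "offset": [0, 0, 0], "hand": -1}

```text
time_s: 20.6
eef_pos: [574.2, 7.7, 184.5]
ee_rot: [-0.0, 0.614, 0.789, -0.0]
force: [1.0, -0.1, -0.4]
grip_width: 0.095
grip_force: 39.4
```

Run:
```python
from h import *
to(473.2,-17.9,110,104.2)
cv2.imwrite("pics/z6.png",cv2.resize(ctrl.capture("scene")[170:370,230:400,::-1],(510,600),interpolation=2))
```

```text
t 20.6 p [574.2   7.7 184.5] yaw 104.22 F [ 1.04 -0.07 -0.4 ] w 0.095 39.4
units in target frame [-0.    -0.868  0.621] dr tool [-0. -0.  0.]
```

View pics/z6.png

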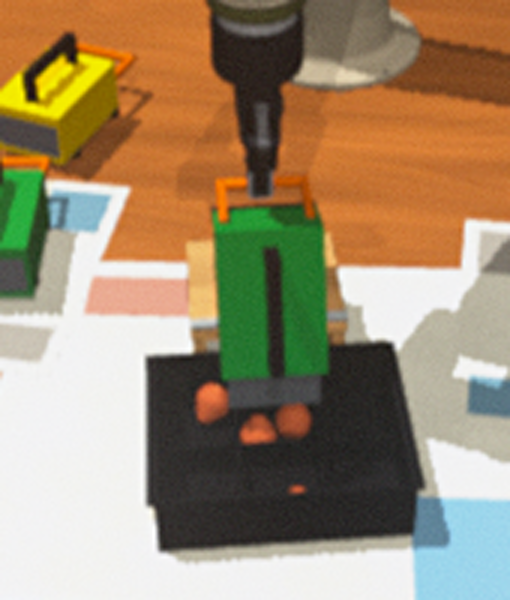

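Four orange bulbs lie in the tray, at (212,402), (258,430), (293,418) and (296,489, half hidden by the front wall). I'll lower the box along the same arc.

Call:
arm_command:
  increments:
    - {"dr": [0, 0, 0], "offset": [0, -0.074, 0.006], "hand": -1}
    - {"dr": [0, 0, 0], "offset": [0, -0.074, 0.006], "hand": -1}
    - {"dr": [0, 0, 0], "offset": [0, -0.079, 0.02], "hand": -1}
    - {"dr": [0, 0, 0], "offset": [0, -0.079, 0.02], "hand": -1}
    - {"dr": [0, 0, 0], "offset": [0, -0.074, 0.033], "hand": -1}
    - {"dr": [0, 0, 0], "offset": [0, -0.074, 0.033], "hand": -1}
    - {"dr": [0, 0, 0], "offset": [0, -0.068, 0.046], "hand": -1}
    - {"dr": [0, 0, 0], "offset": [0, -0.068, 0.046], "hand": -1}

```text
time_s: 21.45
eef_pos: [504.6, -9.8, 159.0]
ee_rot: [-0.0, 0.614, 0.789, -0.0]
force: [1.0, -0.1, -2.3]
grip_width: 0.093
grip_force: 39.2
```

Call:
arm_command:
  increments:
    - {"dr": [0, 0, 0], "offset": [0, -0.059, 0.057], "hand": -1}
    - {"dr": [0, 0, 0], "offset": [0, -0.059, 0.057], "hand": -1}
    - {"dr": [0, 0, 0], "offset": [0, -0.048, 0.066], "hand": -1}
    - {"dr": [0, 0, 0], "offset": [0, -0.048, 0.066], "hand": -1}
    - {"dr": [0, 0, 0], "offset": [0, -0.036, 0.073], "hand": -1}
    - {"dr": [0, 0, 0], "offset": [0, -0.036, 0.06], "hand": -1}
    - {"dr": [0, 0, 0], "offset": [0, 0, 0], "hand": -1}
    - {"dr": [0, 0, 0], "offset": [0, 0, 0], "hand": -1}

```text
time_s: 22.25
eef_pos: [472.5, -18.1, 113.9]
ee_rot: [-0.0, 0.614, 0.789, -0.0]
force: [-1.1, -0.8, -0.3]
grip_width: 0.094
grip_force: 39.4
```

```bash
python3 - <<'E'
from h import *
to(473.2,-18.2,112.9,104.2)
E
python3 fit.py | grep -A1 -E "green"
```

```text
t 22.25 p [472.5 -18.1 113.9] yaw 104.23 F [-1.11 -0.79 -0.31] w 0.094 39.4
units in target frame [-0.002  0.005  0.008] dr tool [-0.001 -0.     0.001]
top green [300, 189, 39, 41, 967] [319.7 208.4] rect [318.9 211.8] [42.7 30.6] 76.0
   ctr [592.2  14.7 154. ]
--
scene green [301, 231, 37, 50, 1080] [317.8 250.6] rect [319.  254.9] [48.6 35.2] 85.8
scene orange [285, 215, 26, 41, 720] [294.5 231.1] rect [297.5 235. ] [25. 40.] 0.0
```

Call:
arm_command:
  increments:
    - {"dr": [0, 0, 0], "offset": [0, 0, 0.008], "hand": -1}
    - {"dr": [0, 0, 0], "offset": [0, 0, 0], "hand": -1}
    - {"dr": [0, 0, 0], "offset": [0, 0, 0], "hand": -0.1}
    - {"dr": [0, 0, 0], "offset": [0, 0, 0], "hand": -0.1}
    - {"dr": [0, 0, 0], "offset": [0, 0, 0], "hand": -0.1}
    - {"dr": [0, 0, 0], "offset": [0, 0, 0], "hand": -0.1}
    - {"dr": [0, 0, 0], "offset": [0, 0, -0.2], "hand": -0.1}
    - {"dr": [0, 0, 0], "offset": [0, 0, -0.35], "hand": -0.1}

```text
time_s: 23.15
eef_pos: [471.4, -17.8, 177.9]
ee_rot: [-0.002, 0.614, 0.789, -0.001]
force: [-0.2, -0.8, 0.3]
grip_width: 0.453
grip_force: 0.0
```

Call:
arm_command:
  increments:
    - {"dr": [0, 0, 0], "offset": [0, 0, -0.4], "hand": -0.1}
    - {"dr": [0, 0, 0], "offset": [0, 0, -0.4], "hand": -0.1}
    - {"dr": [0, 0, 0], "offset": [0, -0.4, 0], "hand": -0.1}
    - {"dr": [0, 0, 0], "offset": [0, -0.4, 0], "hand": -0.1}
    - {"dr": [0, 0, 0], "offset": [0, -0.1, 0], "hand": -0.1}
    - {"dr": [0, 0, 0], "offset": [0, 0, 0], "hand": -0.1}

```text
time_s: 23.75
eef_pos: [367.3, -44.9, 275.5]
ee_rot: [0.001, 0.615, 0.789, 0.0]
force: [1.8, -0.1, 0.4]
grip_width: 0.449
grip_force: 0.0
```

```bash
python3 fit.py | grep -A1 -E "green"
python3 - <<'E'
from h import *
A=ctrl.capture("top")[:,:,::-1];B=ctrl.capture("scene")[:,:,::-1]
cv2.imwrite("pics/z7.png",np.hstack([cv2.resize(B[190:370,210:390],(400,400),interpolation=2),cv2.resize(A[140:280,250:390],(400,400),interpolation=2)]))
m=cv2.inRange(cv2.cvtColor(A,cv2.COLOR_BGR2HSV),(50,120,40),(75,255,255)); n,l,s,c=cv2.connectedComponentsWithStats(m); print([(c[i].round(1),s[i,4]) for i in range(1,n) if s[i,4]>60])
s=ctrl.sense();print(s["time_s"],s["eef_pos"],s["force"])
E
```

```text
top green [300, 189, 40, 49, 1242] [320.  213.3] rect [319.3 213.3] [45.8 30.6] 76.0
   ctr [587.6  13.5 154. ]
--
scene green [301, 232, 37, 49, 1091] [318.  251.4] rect [319.1 255.8] [47.4 35.2] 86.2
scene orange [285, 215, 65, 43, 1658] [316.8 229.7] rect [317. 236.] [42. 64.] 90.0
[(array([320. , 213.1]), np.int32(1146)), (array([412.1, 247.2]), np.int32(1025))]
23.95 [368.83024512 -44.56052104 274.83119297] [ 0.01539416  0.82535319 -0.16216687]
```

View pics/z7.png

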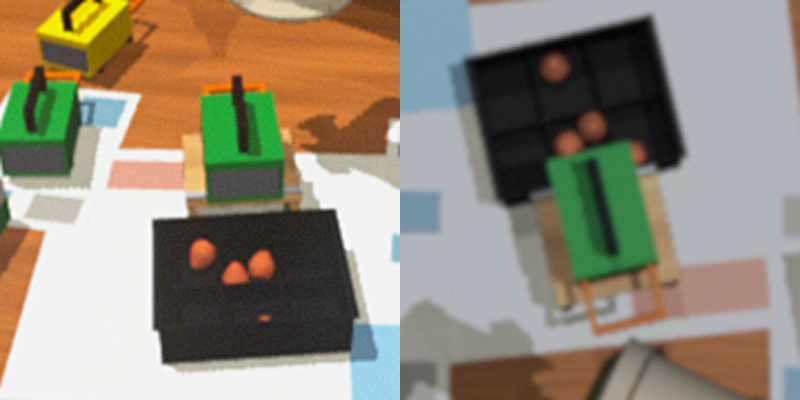

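All four bulbs are in the tray, at top px (555,67), (592,125), (568,143) and (640,152). The box is level against the bar, the empty box hasn't moved, and the arm is clear.

```bash
python3 -c "
from rig import ctrl
print(ctrl.finish_job())"
```

```text
the job is handed in; nothing more can be done
None
```

I've handed the job in after about 24 s of robot time (no verdict was returned): the heavier left box was tipped on the stand, all four bulbs are in the tray, it stands level at the stop bar again, and the empty box is back where it was.

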